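# Shut the knife-handle jig, pin it and keep it pressed

### The job

On the knife maker's bench, swing the blue hinged half of the clamshell jig down onto the knife handle, then take the brass pin with the red head from the rack and push it fully home through the aligned holes of both halves. The halves are sprung apart a little, so finish while still pressing down, on the pin or on the blue half, so that the jig is held fully shut: do not let go. Leave the black-headed steel pin and everything else on the bench where it is.

Things in the scene. Friction and masses are not known exactly. Their poses are not given: they have to be found in the camera images.
- jig: clamshell jig fixed to the bench, yaw within 0.4 rad: grey lower block 120 (x) x 160 (y) x 32 mm; on it, fixed, a dark wood knife handle 34 x 122 x 14 mm along y, centred at x = +10 mm, top 46 mm above the bench; its steel blade sticks out to y = +160 mm at 39 mm height. Origin: centre of the block's underside, on the bench, z up. A blue upper half is hinged along its -x side
- upper (a joint): angle of the blue upper half (rad): 0 = shut flat on the handle, 1.57 = upright, leaning back to the jig's -x beyond. Stiff hinge: stays where left above 1.1 rad, may sink below. Two sprung plungers under it, 92 mm from the hinge axis, leave it about 0.03 rad ajar; shutting the rest takes about 8 to 12 N straight down at the hole, and it springs ajar when released
- hinge (a point): middle of the hinge axis, which runs along the jig's y axis 46 mm above the bench, 55 mm behind (-x of) the jig's origin; axes as the jig's
- upper_hole (a point): centre of the 10.5 mm hole's mouth (2 mm chamfer, white square round it) in the outer top face of the upper half, 65 mm from the hinge axis; moves with the half; x away from the hinge, z out of the top face. The half is a plate 16 mm thick, 0.4 kg, 140 mm along the hinge, from 4 to 104 mm from the axis; its underside is level with the axis, so shut its top face is 62 mm above the bench
- lower_hole (a point): centre of the 10.5 mm hole's mouth (2 mm chamfer) in the top of the knife handle, 46 mm above the bench, at jig x = +10 mm, y = 0; the hole runs straight down through handle and block to the bench; axes as the jig's
- tab (a point): centre of the top face of the upper half's yellow tab (40 mm wide, 10 mm thick, 103 to 127 mm from the hinge axis), 115 mm from the axis; moves with the half
- brass_pin: THE PIN TO USE: brass, 8 mm thick, 50 mm long below its collar (22 mm wide, 4 mm high), last 7 mm tapered to 2.4 mm; red head above, 18 mm wide, 32 mm tall. 40 to 85 g. Origin: centre of the collar's underside, z up to the head. Hangs upright by its collar in either rack hole, collar underside 60 mm above the bench. Fully home, its collar lies on the upper half's top face
- brass_pin_tip (a point): the brass pin's foot, 50 mm below its origin
- steel_pin: the wrong pin, too thick for the jig: same shape but 12 mm thick, steel with a black head; hangs in the rack's other hole; origin as the brass pin's
- rack: light wooden pin rack, fixed, 50 (x) x 130 (y) x 60 mm, two 15 mm holes at y = -32 and +32 mm, one pin in each; origin at the centre of its underside, on the bench; yaw within 0.4 rad
- resin_bottle: bystander: closed amber glass bottle, 54 mm wide, 140 mm tall, black cap, standing; origin at the centre of its underside
- hammer: bystander: hammer lying flat, 260 mm long; origin under its middle
- scales: bystander: pair of handle blanks stacked, 40 x 129 x 20 mm, light wood under dark; origin at the centre of the underside
- belt_roll: bystander: roll of red abrasive belt lying flat as a ring, 110 mm outside, 50 mm high; origin at the centre of the underside
- ear_muffs: bystander: red ear defenders with a black head band, about 165 mm wide, 130 mm tall, standing on the cups; origin on the table under their middle
- sanding_block: bystander: cork sanding block with a black rubber sole, 65 x 120 x 34 mm; origin at the centre of the underside

How it is judged (in metres and radians):
On the way, in this order (a step that is already met when the one before it is completed fails the run):
1. the hinged half is swung down onto the knife handle (within 0.06 rad of shut) while the brass pin is still out of the jig (value of joint upper below 0.06 rad and horizontal distance between brass_pin and lower_hole above 0.05 m), for 0.2 s.
2. the brass pin is in the aligned holes of both halves, its foot at least 10 mm into the lower half (value of joint upper below 0.06 rad and z of brass_pin_tip in the frame of lower_hole below -0.01 m and horizontal distance between brass_pin_tip and lower_hole below 0.006 m and angle between the z axis of brass_pin and the z axis of jig, either way round below 0.12 rad), for 0.1 s.
At the end, for the whole second after the job is handed in: Upper half held shut against its springs (below 0.010 rad); brass pin within 6 mm and 0.12 rad of the hole axis, collar within 3 mm of the upper half, foot at least 29 mm into the lower half; the robot still presses with over 3 N (value of joint upper below 0.01 rad and z of brass_pin in the frame of upper_hole below 0.003 m and z of brass_pin_tip in the frame of lower_hole below -0.029 m and horizontal distance between brass_pin_tip and lower_hole below 0.006 m and angle between the z axis of brass_pin and the z axis of jig, either way round below 0.12 rad and contact force between any of the fingers, the arm and anything else above 3 N); the arm keeps its last pose, push and grip.
It fails at once if the black-headed steel pin is moved more than 15 mm (distance of steel_pin from where it was at the start of the episode above 0.015 m).
It fails at once if another thing on the bench is moved more than 25 mm (distance of any of resin_bottle, hammer, scales, belt_roll, ear_muffs, sanding_block from where it was at the start of the episode above 0.025 m).
It also fails if it takes over 48 s, if anything falls off the work surface, if the arm or the gripper's body presses on something with over 40 N, if the wrist force passes 120 N, or if a joint passes its speed limit or range.

### The arm

A 6-joint arm with a two-finger parallel gripper is mounted at the origin on the work surface. World frame = base frame: x ahead of the robot, y to its left, z up, the work surface at z = 0. Lengths are in m, angles in degrees, forces in N, time in s.
With the tool pointing down it reaches from about 0.3 to 0.75 m from the base axis. Payload 8.5 kg.
Tool frame: the origin (TCP) lies on the centre line of the jaws, within the pads' length; the fingertips stand env.tcp_to_tips ahead of it and the grasp point (between the pads) lies 8 mm behind it (env.tcp_to_tips is the distance from the TCP to the fingertips, in m); z points along the fingers, y is the direction in which the jaws open and shut (so a half turn about z gives the same grasp; the last joint's range is limited). The gripper opens to 85 mm and grips with 20 to 120 N. Pads are 22 mm wide; open, the fingers measure 114 mm over their backs; the gripper's body (76 mm by 85 mm) begins 54 mm behind the grasp point. The pads swing forward as they close: fully open they stand 13 mm farther back than shut.
Start: joints at [-83.153, 21.807, 74.336, -0, 83.858, -12.336], TCP at [0.181, -0.519, 0.242] pointing down, gripper open.
Joint ranges: [-178.18, 178.18], [-50.72, 133.34], [12.68, 142.11], [-81.47, 261.47], [9.98, 163.14], [-165.26, 165.26]. Speed limits (degrees/s): [136.94, 136.94, 180, 180, 180, 180].

### API

Orientations are given as a 3x3 rotation matrix whose columns are the frame's x, y, z axes.
In Python, from rig import env gives the robot as it stands. The module is installed in compiled form; this text tells all that it offers.
- The arm moves only by the tool carry_out, never from a script. Its argument "rows" is a list of rows, each an object of numbers: "tx", "ty", "tz": the shift along the tool's x, y, z in cm; "yaw": the turn about the tool's z in rad. In form: [{"tx": .., "ty": .., "tz": .., "yaw": ..}, ...]. A call has 1 to 12 rows; each row shifts and turns the pose as measured when the row begins, along the tool's axes as they then stand; what a row does not reach is not made up. A row lasts 1/10 s, in which the tool goes at most 50 mm and 8.59 degrees, less where a joint would pass 70% of its speed; a pose out of reach is approached as far as the arm can. A call is refused whole if a number of a shift passes 5 or a number of a turn 0.15, either way. A call with a gripper value outside its range is refused whole. "jaw" is the closure, from -1 (fully open) to 1 (shut), set as the call begins (left out, the last holds). The fingers move at their own pace and stop on an object; "squeeze" is the grip in N (left out, the last holds). Time passes only in rows, so rows that do not move let the fingers close. It gives the time, the measured TCP pose, the force and the opening at its end, in the units of the state.
- env.observe(): the state, without advancing time (a new reading comes with each control period).
- env.get_image(name): name is "scene" or "side" or "wrist"; returns the picture (420x560x3 uint8, red, green, blue); there is no depth.
- env.camera_params(name): a dict with "vertical_fov" (degrees; the focal length in pixels is half the picture's height over the tangent of half this angle, whatever the lens; pixels are square), "cx", "cy" (the principal point, pixels), "k1" (the pictures are not rectified: a ray, as slopes to the right and down, at radius r is drawn at 1 + k1 r^2 times it, then the intrinsics apply), "view" (4x4, takes a point from world to camera coordinates). Camera axes: x right, y up, looking along -z (the intrinsics and any distortion apply to the point x, -y, -z); pixel columns grow to the right and rows downward; lengths in m; the calibration is good to about 2 mm. A picture is of the moment at which its call begins: read the wrist's pose just before it. camera_params takes no time and is no camera call; for the wrist camera it gives the pose at the moment of the call.
- env.close_job(): hands the job in, once; it reports no verdict.
The state is a dict: "time_s": time; "q": joint angles; "qvel": joint speeds; "joint_efforts": joint torques, N m; "position": TCP position; "tool_rot": TCP orientation; "ft_force": force on the tool from outside, world axes, zero at the start; "wrist_torque": the same for the moment, N m; "grip_width": finger opening in m.
Only numpy, scipy, OpenCV 4.12 (cv2) and the standard library are available. Lean on these libraries where they do the work, as an engineer would, in place of code of your own. Each camera call takes 0.05 s, during which the arm holds its last target. There are 200 camera calls.

## Working session

There is one attempt and no reset: what is moved stays moved. The work goes in short steps, Python scripts to look and compute and a tool call to move; the robot and the scene stay as the last step left them, time stands still between calls to the robot, and variables do not carry over. Pictures are saved under pics/ and viewed, about 8 in all and at most 12, crops included, and the job is handed in when it is done.

Besides the shell and the picture viewer there is one more tool, called after "Call:" as name(argument=value, ...), one argument or row to a line, values as JSON. carry_out: Moves the arm, as the interface text tells. Its arguments: {"type":"object","properties":{"rows":{"type":"array","items":{"type":"object","properties":{"tx":{"type":"number"},"ty":{"type":"number"},"tz":{"type":"number"},"yaw":{"type":"number"}}}},"jaw":{"type":"number"},"squeeze":{"type":"number"}},"required":["rows"]}

```bash
mkdir -p pics; cat > h.py <<'E'
import numpy as np, cv2
from rig import env
def cam(n):
    p=env.camera_params(n); V=np.array(p["view"]); f=210/np.tan(np.radians(p["vertical_fov"])/2)
    return p,V,f
def ray(n,u,v,c=None):
    p,V,f=c or cam(n); d=np.array([(u-p["cx"])/f,(v-p["cy"])/f]); s=d.copy()
    for _ in range(20): s=d/(1+p["k1"]*(s@s))
    D=V[:3,:3].T@np.array([s[0],-s[1],-1]); O=-V[:3,:3].T@V[:3,3]
    return O,D
def onz(n,u,v,z,c=None):
    O,D=ray(n,u,v,c); return O+D*(z-O[2])/D[2]
def proj(n,P,c=None):
    p,V,f=c or cam(n); q=V[:3,:3]@np.asarray(P)+V[:3,3]; s=np.array([q[0],-q[1]])/-q[2]
    s=s*(1+p["k1"]*(s@s)); return s*f+[p["cx"],p["cy"]]
def tri(a,b):
    (O1,D1),(O2,D2)=a,b
    A=np.stack([D1,-D2],1); t=np.linalg.lstsq(A,O2-O1,rcond=None)[0]
    P,Q=O1+D1*t[0],O2+D2*t[1]; return (P+Q)/2,np.linalg.norm(P-Q)
def snap(n,name):
    c=cam(n); im=env.get_image(n); cv2.imwrite(f"pics/{name}.png",im[:,:,::-1]); return im,c
def st():
    s=env.observe(); print(s["time_s"],np.round(s["position"],4),np.round(s["ft_force"],1),round(s["grip_width"],4)); return s
E
python3 - <<'E'
from h import *
s=st(); print(np.round(s["tool_rot"],3),env.tcp_to_tips)
ims=[]
for n in("scene","side"):
    im,c=snap(n,n+"0"); ims.append(im); p,V,f=c; print(n,p["cx"],p["cy"],p["k1"],f,np.round(-V[:3,:3].T@V[:3,3],3))
E
```

```text
0.0 [ 0.1807 -0.5192  0.2417] [-0.6  0.1 -0.7] 0.0856
[[ 0.944  0.329 -0.   ]
 [ 0.329 -0.944  0.001]
 [ 0.    -0.001 -1.   ]] 0.011
scene 278.968219152545 207.18197616506612 0.04590735913676929 461.4929302298253 [ 1.047 -0.802  1.162]
side 276.46381143144185 200.9072351313307 -0.08204535138108912 495.30347419258027 [ 0.015 -0.882  1.086]
```

View pics/scene0.png

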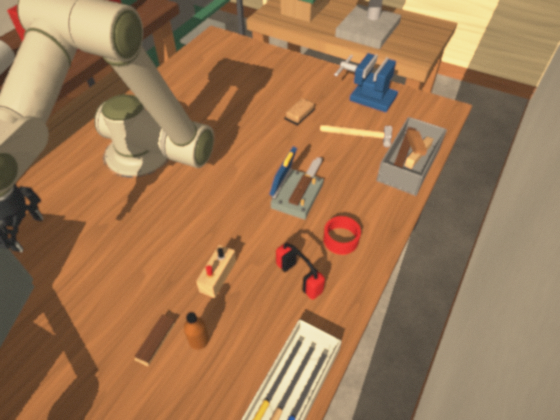

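View pics/side0.png

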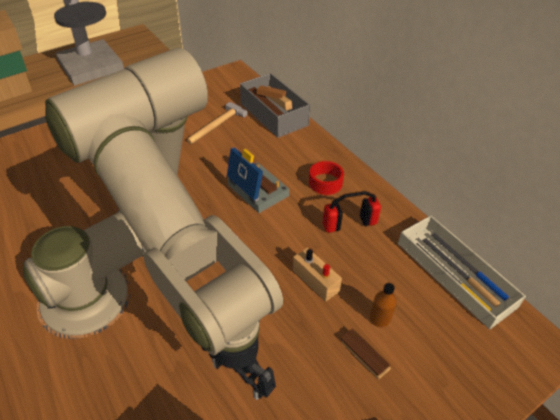

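The scene picture shows the jig near (298,193) with its blue half upright, and the rack near (215,272) with the red head at (209,271) and the black head at (221,253). In the side picture the jig is near (262,185), the red head at (326,270) and the black head at (309,255). Next I'll view enlarged crops.

```bash
python3 - <<'E'
from h import *
a=cv2.imread("pics/scene0.png");b=cv2.imread("pics/side0.png")
def cr(i,x,y,w,h): return cv2.resize(i[y:y+h,x:x+w],(400,300),interpolation=cv2.INTER_CUBIC)
cv2.imwrite("pics/c0.png",np.vstack([np.hstack([cr(a,258,142,80,60+20)[:300],cr(b,220,143,80,80)]),np.hstack([cr(a,180,235,80,80),cr(b,280,235,80,80)])]))
for n,i in(("scene",a),("side",b)):
    h=cv2.cvtColor(i,cv2.COLOR_BGR2HSV)
    red=((h[...,0]<6)|(h[...,0]>174))&(h[...,1]>180)&(h[...,2]>110)
    k,l,s,c=cv2.connectedComponentsWithStats(red.astype(np.uint8))
    print(n,[(tuple(s[j]),c[j].round(1)) for j in range(1,k) if 8<s[j,4]<1500])
for nm,p,q in(("red",(209,271),(326,270)),("blk",(221,253),(309.5,255)),("jigc",(298,193),(262,190))):
    print(nm,tri(ray("scene",*p),ray("side",*q)))
E
```

```text
scene [((np.int32(9), np.int32(8), np.int32(15), np.int32(31), np.int32(170)), array([16.3, 22. ])), ((np.int32(324), np.int32(216), np.int32(37), np.int32(39), np.int32(870)), array([341.6, 234.4])), ((np.int32(276), np.int32(245), np.int32(14), np.int32(23), np.int32(157)), array([280.6, 254.5])), ((np.int32(206), np.int32(266), np.int32(6), np.int32(9), np.int32(43)), array([209. , 269.9])), ((np.int32(306), np.int32(273), np.int32(19), np.int32(26), np.int32(349)), array([314.7, 285.9]))]
side [((np.int32(309), np.int32(161), np.int32(35), np.int32(34), np.int32(685)), array([326.2, 177.4])), ((np.int32(370), np.int32(198), np.int32(11), np.int32(27), np.int32(186)), array([375. , 211.7])), ((np.int32(326), np.int32(206), np.int32(12), np.int32(27), np.int32(231)), array([331.5, 218.9])), ((np.int32(324), np.int32(264), np.int32(6), np.int32(12), np.int32(53)), array([326.2, 269.3]))]
red (array([ 0.54691138, -0.31834459,  0.0775984 ]), np.float64(0.000987182036730044))
blk (array([ 0.54170279, -0.25363939,  0.07563367]), np.float64(0.0009234364317271048))
jigc (array([0.60442436, 0.08732499, 0.01503069]), np.float64(0.018181421509004692))
```

View pics/c0.png

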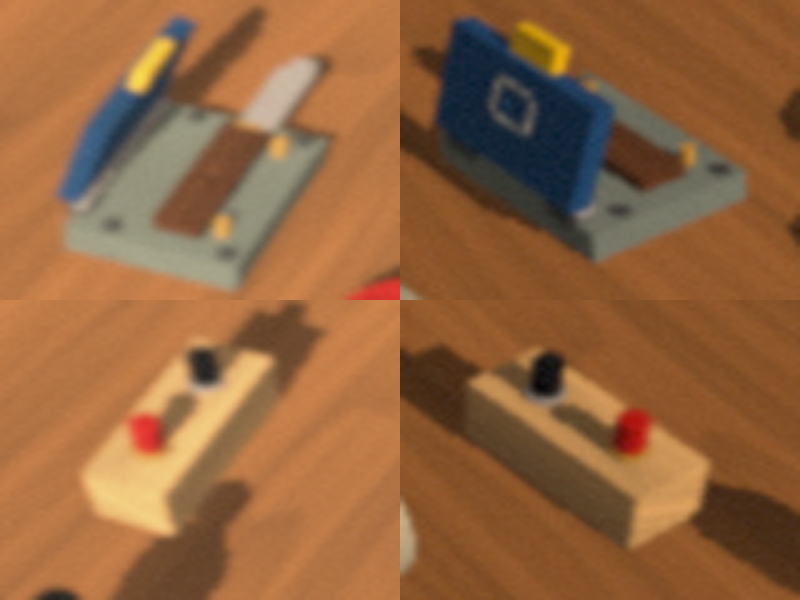

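The crops show the blue half upright, with its outer face towards the robot and the yellow tab on top. The red pin is in the near rack hole and the black one in the far hole. I'll work out the poses from the corners.

```bash
python3 - <<'E'
from h import *
S=lambda x,y:(258+x/5,142+y/3.75); D=lambda x,y:(220+(x-400)/5,143+y/3.75)
R=lambda x,y:(180+x/5,235+(y-300)/3.75); Q=lambda x,y:(280+(x-400)/5,235+(y-300)/3.75)
for l,n,p,z in[("+x-y","scene",S(240,274),.032),("-x-y","scene",S(66,238),.032),("+x+y","scene",S(328,138),.032),
 ("+x-y","side",D(745,172),.032),("-x-y","side",D(595,240),.032),
 ("h-y-x","scene",S(154,222),.046),("h-y+x","scene",S(200,235),.046),("h+y","scene",S(272,128),.046),("h+y-x","scene",S(235,122),.046),
 ("r","scene",R(175,500),.06),("r","scene",R(85,475),.06),("r","scene",R(273,357),.06),("r","side",Q(710,463),.06),("r","side",Q(632,500),.06),("r","side",Q(468,383),.06)]:
  print(l,n,onz(n,*p,z).round(4))
for nm,a,b in[("tabtop?",S(175,40),D(570,45)),("tabL",S(130,90),D(512,30)),("blue -y bottom",S(75,205),D(585,212)),("-y top",S(62,192),D(590,208)),("half top +y",S(195,25),D(457,22)),("half top -y",S(100,130),D(610,105))]:
  print(nm,tri(ray("scene",*a),ray("side",*b)))
for n,p,z in(("scene",(209,269.9),.08),("side",(326.2,269.3),.08)): print(onz(n,*p,z))
E
```

```text
+x-y scene [0.6728 0.017  0.032 ]
-x-y scene [ 0.5585 -0.0027  0.032 ]
+x+y scene [0.6527 0.1828 0.032 ]
+x-y side [0.6655 0.0189 0.032 ]
-x-y side [0.5461 0.0029 0.032 ]
h-y-x scene [0.6042 0.0299 0.046 ]
h-y+x scene [0.6363 0.0315 0.046 ]
h+y scene [0.62   0.1633 0.046 ]
h+y-x scene [0.5953 0.1578 0.046 ]
r scene [ 0.5845 -0.3477  0.06  ]
r scene [ 0.53   -0.3547  0.06  ]
r scene [ 0.5629 -0.2181  0.06  ]
r side [ 0.574  -0.3518  0.06  ]
r side [ 0.5223 -0.3541  0.06  ]
r side [ 0.5104 -0.2273  0.06  ]
tabtop? (array([0.57863899, 0.09073665, 0.17411304]), np.float64(0.03029279452827798))
tabL (array([0.55858927, 0.08921985, 0.15818891]), np.float64(0.042294246707415016))
blue -y bottom (array([0.55102192, 0.02182847, 0.04531053]), np.float64(0.000659820358708133))
-y top (array([0.54659144, 0.01167496, 0.0647522 ]), np.float64(0.00755555433583757))
half top +y (array([0.55523422, 0.1719242 , 0.13403492]), np.float64(0.001646404223565983))
half top -y (array([0.57037441, 0.02162263, 0.14917664]), np.float64(0.00010940970468470135))
[ 0.54615337 -0.31708999  0.08      ]
[ 0.54748026 -0.31764373  0.08      ]
```

Call:
carry_out(
  rows=[
    {"yaw": -0.15},
    {"yaw": -0.15},
    {"yaw": -0.15},
    {"yaw": -0.15},
    {"yaw": -0.15},
    {"yaw": -0.15},
    {"yaw": -0.15},
    {"yaw": -0.15},
    {"yaw": -0.15},
    {"yaw": -0.03},
  ],
  jaw=1,
)

```text
validation failed for argument at $.ro...
```

```bash
cat >> h.py <<'E'
def to(P):
    "shift in tool axes, cm, from the measured pose to world P"
    s=st(); R=np.array(s["tool_rot"]); print("tool x yaw",np.degrees(np.arctan2(R[1,0],R[0,0])).round(2),"shift cm",(R.T@(np.array(P)-s["position"])*100).round(2))
E
python3 -c "
from h import *
to([.478,.071,.242])"
```

```text
0.1 [ 0.1807 -0.5192  0.2418] [0.4 0.4 0. ] 0.0855
tool x yaw 19.19 shift cm [ 47.48 -45.97   0.05]
```

Call:
carry_out(
  rows=[
    {"tx": 0,"ty": 0,"tz": 0,"yaw": -0.15},
    {"tx": 0,"ty": 0,"tz": 0,"yaw": -0.15},
    {"tx": 0,"ty": 0,"tz": 0,"yaw": -0.15},
    {"tx": 0,"ty": 0,"tz": 0,"yaw": -0.15},
    {"tx": 0,"ty": 0,"tz": 0,"yaw": -0.15},
    {"tx": 0,"ty": 0,"tz": 0,"yaw": -0.15},
    {"tx": 0,"ty": 0,"tz": 0,"yaw": -0.15},
    {"tx": 0,"ty": 0,"tz": 0,"yaw": -0.15},
    {"tx": 0,"ty": 0,"tz": 0,"yaw": -0.15},
  ],
  jaw=1,
  squeeze=40,
)

```text
time_s: 1.0
position: [0.1805, -0.5177, 0.2382]
tool_rot: [[-0.12, 0.993, -0.001], [0.993, 0.12, 0.009], [0.009, 0.0, -1.0]]
ft_force: [-0.5, 0.0, -0.6]
grip_width: -0.0002
```

```bash
python3 -c "
from h import *
to([.478,.071,.242])"
```

```text
1.0 [ 0.1805 -0.5177  0.2382] [-0.5  0.  -0.6] -0.0002
tool x yaw 96.89 shift cm [54.88 36.59  0.14]
```

Call:
carry_out(
  rows=[
    {"tx": 4.1,"ty": 2.7,"tz": 0,"yaw": 0},
    {"tx": 4.1,"ty": 2.7,"tz": 0,"yaw": 0},
    {"tx": 4.1,"ty": 2.7,"tz": 0,"yaw": 0},
    {"tx": 4.1,"ty": 2.7,"tz": 0,"yaw": 0},
    {"tx": 4.1,"ty": 2.7,"tz": 0,"yaw": 0},
    {"tx": 4.1,"ty": 2.7,"tz": 0,"yaw": 0},
    {"tx": 4.1,"ty": 2.7,"tz": 0,"yaw": 0},
    {"tx": 4.1,"ty": 2.7,"tz": 0,"yaw": 0},
    {"tx": 4.1,"ty": 2.7,"tz": 0,"yaw": 0},
    {"tx": 4.1,"ty": 2.7,"tz": 0,"yaw": 0},
    {"tx": 4.1,"ty": 2.7,"tz": 0,"yaw": 0},
    {"tx": 0,"ty": 0,"tz": 0,"yaw": 0},
  ],
)

```text
time_s: 2.2
position: [0.4215, -0.0211, 0.2402]
tool_rot: [[-0.122, 0.993, -0.002], [0.992, 0.122, 0.015], [0.015, -0.0, -1.0]]
ft_force: [-0.8, 0.3, -0.1]
grip_width: -0.0001
```

```bash
python3 -c "
from h import *
to([.478,.071,.242])
snap('wrist','w1')"
```

```text
2.2 [ 0.4215 -0.0211  0.2402] [-0.8  0.3 -0.1] -0.0001
tool x yaw 97.0 shift cm [ 8.45  6.73 -0.06]
```

View pics/w1.png

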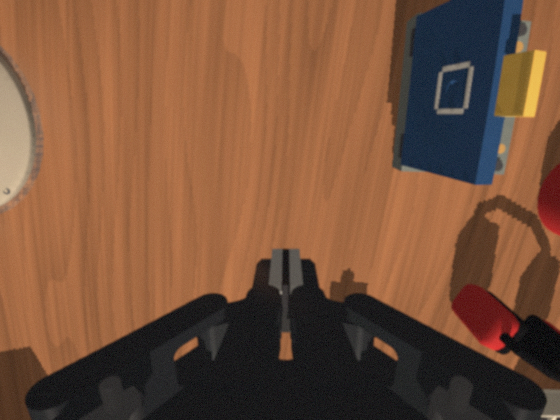

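The wrist view, where up is tool +x and right is tool +y, shows the blue plate upright with its white square at (453,88) and the tab at (520,85). The way behind it is clear. I'll move behind it and lower.

Call:
carry_out(
  rows=[
    {"tx": 3,"ty": 2.0,"tz": 0,"yaw": 0},
    {"tx": 3,"ty": 2.0,"tz": 0,"yaw": 0},
    {"tx": 2.4,"ty": 2.0,"tz": 0,"yaw": 0},
    {"tx": 0,"ty": 0,"tz": 3.5,"yaw": 0},
    {"tx": 0,"ty": 0,"tz": 3.5,"yaw": 0},
    {"tx": 0,"ty": 0,"tz": 3.5,"yaw": 0},
    {"tx": 0,"ty": 0,"tz": 0.5,"yaw": 0},
    {"tx": 0,"ty": 0,"tz": 0,"yaw": 0},
  ],
)

```text
time_s: 3.05
position: [0.4723, 0.0631, 0.1282]
tool_rot: [[-0.109, 0.994, -0.002], [0.994, 0.109, 0.011], [0.011, -0.001, -1.0]]
ft_force: [1.0, 0.3, 0.6]
grip_width: -0.0002
```

```bash
python3 - <<'E'
from h import *
to([.478,.071,.131])
a=np.radians(8);X=np.array([np.cos(a),np.sin(a),0]);Z=np.array([0,0,1]);H=np.array([.5475,.081,.046])
prev=None
for t in (90,80,70,60,50,40,30,20,10,3):
    t=np.radians(t); r=.085-.02*np.cos(t)
    lx=r*np.cos(t)-.016*np.sin(t); lz=r*np.sin(t)+.016*np.cos(t)
    P=H+(lx-.0145)*X+(lz+.011)*Z   # TCP for tip corner contact
    print(round(np.degrees(t)),P.round(3), (lx-.0145).round(3))
E
```

```text
3.05 [0.4723 0.0631 0.1282] [1.  0.3 0.6] -0.0002
tool x yaw 96.26 shift cm [ 0.72  0.66 -0.28]
90 [0.517 0.077 0.142] -0.03
80 [0.532 0.079 0.14 ] -0.016
70 [0.545 0.081 0.136] -0.003
60 [0.557 0.082 0.13 ] 0.009
50 [0.567 0.084 0.123] 0.02
40 [0.576 0.085 0.114] 0.029
30 [0.583 0.086 0.105] 0.036
20 [0.589 0.087 0.095] 0.042
10 [0.594 0.088 0.084] 0.047
3 [0.597 0.088 0.076] 0.05
```

Call:
carry_out(
  rows=[
    {"tx": 0.5,"ty": 1.5,"tz": -0.7,"yaw": 0},
    {"tx": 0.5,"ty": 1.5,"tz": -0.7,"yaw": 0},
    {"tx": 0,"ty": 1,"tz": 0,"yaw": 0},
    {"tx": 0,"ty": 1,"tz": 0,"yaw": 0},
    {"tx": 0,"ty": 1,"tz": 0,"yaw": 0},
    {"tx": 0,"ty": 1,"tz": 0,"yaw": 0},
    {"tx": 0,"ty": 0,"tz": 0,"yaw": 0},
  ],
)

```text
time_s: 3.75
position: [0.5471, 0.0752, 0.1562]
tool_rot: [[-0.102, 0.995, 0.014], [0.995, 0.102, 0.009], [0.008, 0.015, -1.0]]
ft_force: [-0.0, -0.4, 0.0]
grip_width: -0.0001
```

```bash
python3 -c "
from h import *
to([.557,.082,.130])
snap('wrist','w2')"
```

```text
3.75 [0.5471 0.0752 0.1562] [-0.  -0.4  0. ] -0.0001
tool x yaw 95.87 shift cm [0.55 1.01 2.64]
```

View pics/w2.png

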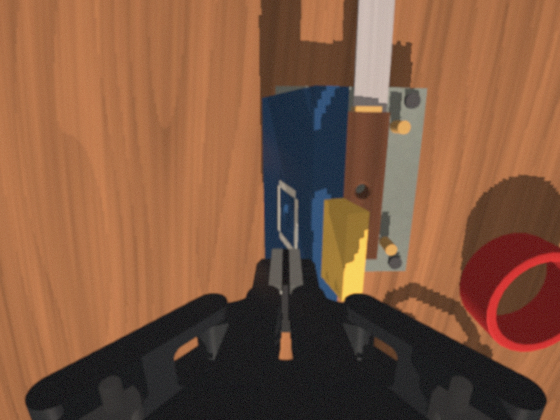

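The plate is tipped forward by the fingers, with the handle's hole visible at (361,191). I'll follow the arc down.

Call:
carry_out(
  rows=[
    {"tx": 0.3,"ty": 1.0,"tz": 0.5,"yaw": 0},
    {"tx": 0.2,"ty": 1.0,"tz": 0.7,"yaw": 0},
    {"tx": 0,"ty": 1.0,"tz": 0.8,"yaw": 0},
    {"tx": 0,"ty": 1.0,"tz": 0.9,"yaw": 0},
    {"tx": 0,"ty": 0.9,"tz": 1.0,"yaw": 0},
    {"tx": 0,"ty": 0.6,"tz": 1.0,"yaw": 0},
    {"tx": 0,"ty": 0,"tz": 0,"yaw": 0},
  ],
)

```text
time_s: 4.5
position: [0.6089, 0.0843, 0.1123]
tool_rot: [[-0.1, 0.995, 0.029], [0.995, 0.1, 0.005], [0.003, 0.03, -1.0]]
ft_force: [-0.5, -0.9, -0.9]
grip_width: 0.0003
```

```bash
python3 -c "
from h import *
to([.617,.082,.073])"
```

```text
4.5 [0.6089 0.0843 0.1123] [-0.5 -0.9 -0.9] 0.0003
tool x yaw 95.74 shift cm [-0.32  0.67  3.95]
```

Call:
carry_out(
  rows=[
    {"tx": 0,"ty": 0.4,"tz": 0.9,"yaw": 0},
    {"tx": 0,"ty": 0.3,"tz": 0.9,"yaw": 0},
    {"tx": 0,"ty": 0,"tz": 0.8,"yaw": 0},
    {"tx": 0,"ty": 0,"tz": 0.7,"yaw": 0},
    {"tx": 0,"ty": 0,"tz": 0.5,"yaw": 0},
  ],
)

```text
time_s: 5.0
position: [0.6175, 0.0854, 0.0726]
tool_rot: [[-0.1, 0.995, 0.03], [0.995, 0.1, 0.005], [0.002, 0.031, -1.0]]
ft_force: [-13.9, 0.5, 52.3]
grip_width: -0.0001
```

```bash
python3 -c "
from h import *
to([.617,.082,.073])"
```

```text
5.0 [0.6175 0.0854 0.0726] [-13.9   0.5  52.3] -0.0001
tool x yaw 95.75 shift cm [-0.34 -0.09 -0.05]
```

Call:
carry_out(
  rows=[
    {"tx": 0,"ty": 0,"tz": -0.1,"yaw": 0},
    {"tx": 0,"ty": 0,"tz": -0.05,"yaw": 0},
    {"tx": 0,"ty": 0,"tz": 0,"yaw": 0},
    {"tx": -0.5,"ty": 0,"tz": -2,"yaw": 0},
    {"tx": -1,"ty": -0.5,"tz": -4,"yaw": 0},
    {"tx": -1.5,"ty": -0.5,"tz": -4,"yaw": 0},
    {"tx": -1.5,"ty": -0.5,"tz": -3,"yaw": 0},
    {"tx": 0,"ty": 0,"tz": 0,"yaw": 0},
    {"tx": 0,"ty": 0,"tz": 0,"yaw": 0},
  ],
)

```text
time_s: 5.9
position: [0.6017, 0.0372, 0.2062]
tool_rot: [[-0.101, 0.995, 0.027], [0.995, 0.101, 0.005], [0.003, 0.028, -1.0]]
ft_force: [0.1, 0.9, -0.6]
grip_width: 0.0001
```

```bash
python3 -c "
from h import *
s=st();print(np.round(s['tool_rot'],3))
im,c=snap('wrist','w3'); p,V,f=c; print(p['cx'],p['cy'],f,p['k1'],(-V[:3,:3].T@V[:3,3]).round(4))"
```

```text
5.9 [0.6017 0.0372 0.2062] [ 0.1  0.9 -0.6] 0.0001
[[-0.101  0.995  0.027]
 [ 0.995  0.101  0.005]
 [ 0.003  0.028 -1.   ]]
285.33351406791553 207.03781830461975 311.28995769347745 -0.05609435292286103 [0.5912 0.1113 0.339 ]
```

View pics/w3.png

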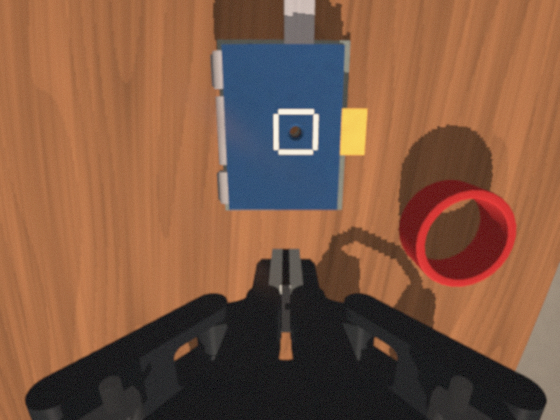

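The half is now down on the handle, with its white square around (296,131) and the hole at (295,132). I'll measure the hole precisely.

```bash
python3 - <<'E'
from h import *
im=cv2.imread("pics/w3.png"); c=cam("wrist")
sub=im[95:170,260:335]; m=(sub.min(2)>140).astype(np.uint8)
cn=max(cv2.findContours(m,0,2)[0],key=cv2.contourArea); r=cv2.minAreaRect(cn); sq=np.array(r[0])+[260,95]; print("sq",sq,r[1:])
q=np.uint8(sub.sum(2)<95*1)*1
g=cv2.cvtColor(sub,cv2.COLOR_BGR2GRAY); inner=np.zeros_like(g); inner[25:50,24:48]=1
bl=(sub[...,0].astype(int)<60)&(inner>0); ys,xs=np.nonzero(bl); print("dark",xs.mean()+260,ys.mean()+95,len(xs))
for u in (sq,(xs.mean()+260,ys.mean()+95)): print(onz("wrist",*u,.064,c).round(4))
b=np.uint8((im[...,0]>60)&(im[...,2]<60)&(im[...,0]>im[...,1]*1.3)); b[260:]=0
cn=max(cv2.findContours(b,0,2)[0],key=cv2.contourArea); cor=cv2.boxPoints(cv2.minAreaRect(cn)); print(cor)
P=[onz("wrist",*k,.064,c) for k in cor]; print(np.round(P,4))
for i in range(4): d=P[(i+1)%4]-P[i]; print(np.linalg.norm(d).round(4),np.degrees(np.arctan2(d[1],d[0])).round(1))
E
```

```text
sq [295.5 131.5] ((45.0, 45.0), 90.0)
dark 295.21794871794873 132.26923076923077 78
[0.6093 0.0983 0.064 ]
[0.6092 0.0976 0.064 ]
[[222.  44.]
 [342.  44.]
 [342. 207.]
 [222. 207.]]
[[0.5428 0.1615 0.064 ]
 [0.6394 0.1718 0.064 ]
 [0.66   0.0345 0.064 ]
 [0.5494 0.0243 0.064 ]]
0.0972 6.1
0.1388 -81.5
0.111 -174.7
0.1373 92.8
```

Call:
carry_out(
  rows=[
    {"tx": -4.5,"ty": -1.05,"tz": 0,"yaw": 0},
    {"tx": -4.5,"ty": -1.05,"tz": 0,"yaw": 0},
    {"tx": -4.5,"ty": -1.05,"tz": 0,"yaw": 0},
    {"tx": -4.5,"ty": -1.05,"tz": 0,"yaw": 0},
    {"tx": -4.5,"ty": -1.05,"tz": 0,"yaw": 0},
    {"tx": -4.5,"ty": -1.05,"tz": 0,"yaw": 0},
    {"tx": -4.5,"ty": -1.05,"tz": 0,"yaw": 0},
    {"tx": -4.5,"ty": -1.05,"tz": 0,"yaw": 0},
    {"tx": -4.5,"ty": -1.05,"tz": 0,"yaw": 0},
    {"tx": -2,"ty": -0.5,"tz": 0,"yaw": 0},
    {"tx": 0,"ty": 0,"tz": 0,"yaw": 0},
  ],
  jaw=-1,
)

```text
time_s: 7.05
position: [0.5446, -0.4049, 0.1809]
tool_rot: [[-0.111, 0.994, 0.006], [0.994, 0.111, 0.022], [0.021, 0.008, -1.0]]
ft_force: [-0.6, 0.1, -0.0]
grip_width: 0.0855
```

```bash
python3 - <<'E'
from h import *
to([.547,-.3175,.2]); print(np.round(env.observe()["tool_rot"],3))
im,c=snap('wrist','w4'); h=cv2.cvtColor(im,cv2.COLOR_RGB2HSV)
red=((h[...,0]<6)|(h[...,0]>174))&(h[...,1]>170)&(h[...,2]>90)
k,l,s,cc=cv2.connectedComponentsWithStats(red.astype(np.uint8))
for j in range(1,k):
  if s[j,4]>30: print(s[j],cc[j].round(1),onz("wrist",*cc[j],.096,c).round(4))
for n in("scene","side"):
  im,c=snap(n,n+"4"); p=proj(n,[.6092,.0978,.064],c); print(n,p.round(1))
  u,v=np.round(p).astype(int); sub=im[v-8:v+9,u-8:u+9]; m=sub.min(2)
  w=np.clip(m.astype(float)-np.percentile(m,80),0,None); print((w*np.arange(u-8,u+9)).sum()/w.sum(),(w*np.arange(v-8,v+9)[:,None]).sum()/w.sum()); 
a=cv2.imread("pics/scene4.png");b=cv2.imread("pics/side4.png")
cr=lambda i,u,v:cv2.resize(i[v-30:v+30,u-40:u+40],(400,300),interpolation=cv2.INTER_CUBIC)
pa=proj("scene",[.6092,.0978,.064]).round().astype(int);pb=proj("side",[.6092,.0978,.064]).round().astype(int)
w=cv2.resize(cv2.imread("pics/w4.png"),(400,300)); print(pa,pb)
cv2.imwrite("pics/c4.png",np.vstack([np.hstack([cr(a,*pa),cr(b,*pb)]),np.hstack([w,w*0])]))
E
```

```text
7.05 [ 0.5446 -0.4049  0.1809] [-0.6  0.1 -0. ] 0.0855
tool x yaw 96.37 shift cm [ 8.7   1.22 -1.71]
[[-0.111  0.994  0.006]
 [ 0.994  0.111  0.022]
 [ 0.021  0.008 -1.   ]]
[288  84  25  28 532] [299.9  97.7] [ 0.5463 -0.3173  0.096 ]
scene [300.4 184.1]
300.82391215941436 184.48149654331027
side [259.8 173.5]
265.0282352941176 166.64
[300 184] [260 173]
```

View pics/c4.png

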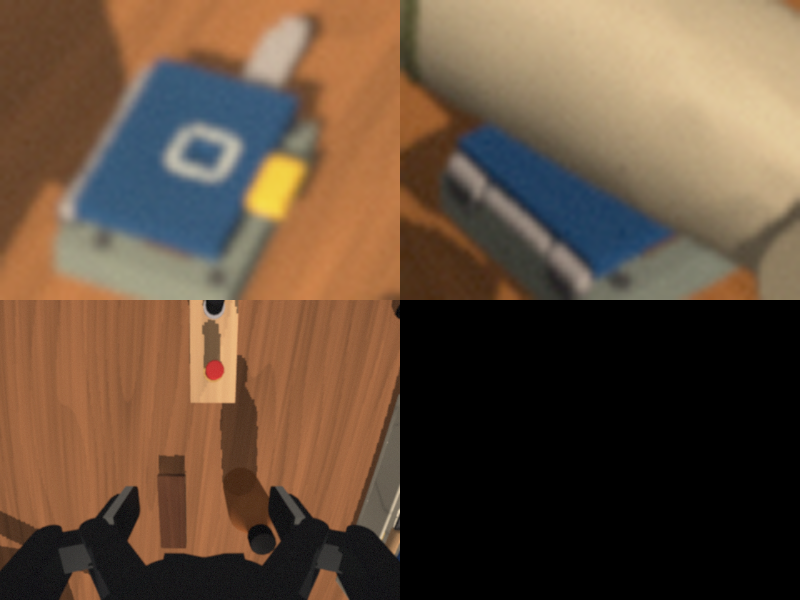

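The scene crop's square centre, at (300.6,184.6), agrees with the wrist estimate of the hole to about 1 mm. The wrist picture shows the red head clear at (300,98), and the bottle and scales are well below the fingers.

Call:
carry_out(
  rows=[
    {"tx": 3,"ty": 0.4,"tz": 0,"yaw": 0},
    {"tx": 3,"ty": 0.4,"tz": 0,"yaw": 0},
    {"tx": 2.7,"ty": 0.4,"tz": 0,"yaw": 0},
    {"tx": 0,"ty": 0,"tz": 1.5,"yaw": 0},
    {"tx": 0,"ty": 0,"tz": 1.5,"yaw": 0},
    {"tx": 0,"ty": 0,"tz": 0,"yaw": 0},
  ],
)

```text
time_s: 7.8
position: [0.5502, -0.2984, 0.1543]
tool_rot: [[-0.126, 0.992, 0.007], [0.992, 0.126, 0.023], [0.022, 0.01, -1.0]]
ft_force: [-0.7, 0.3, -0.1]
grip_width: 0.0854
```

```bash
python3 -c "
from h import *
to([.5465,-.3175,.079])"
```

```text
7.8 [ 0.5502 -0.2984  0.1543] [-0.7  0.3 -0.1] 0.0854
tool x yaw 97.26 shift cm [-2.01 -0.68  7.48]
```

Call:
carry_out(
  rows=[
    {"tx": -2.0,"ty": -0.7,"tz": 1.0,"yaw": 0},
    {"tx": 0,"ty": 0,"tz": 0,"yaw": 0},
    {"tx": 0,"ty": 0,"tz": 0,"yaw": 0},
  ],
)

```text
time_s: 8.1
position: [0.5466, -0.3185, 0.1448]
tool_rot: [[-0.13, 0.992, 0.008], [0.991, 0.129, 0.022], [0.021, 0.011, -1.0]]
ft_force: [0.2, 0.6, -0.5]
grip_width: 0.0855
```

```bash
python3 -c "
from h import *
to([.5465,-.3175,.079])"
```

```text
8.1 [ 0.5466 -0.3185  0.1448] [ 0.2  0.6 -0.5] 0.0855
tool x yaw 97.45 shift cm [-0.04 -0.07  6.58]
```

Call:
carry_out(
  rows=[
    {"tx": 0,"ty": 0,"tz": 2,"yaw": 0},
    {"tx": 0,"ty": 0,"tz": 2,"yaw": 0},
    {"tx": 0,"ty": 0,"tz": 1,"yaw": 0},
    {"tx": 0,"ty": 0,"tz": 0,"yaw": 0},
    {"tx": 0,"ty": 0,"tz": 0,"yaw": 0},
  ],
)

```text
time_s: 8.6
position: [0.5481, -0.3188, 0.0963]
tool_rot: [[-0.129, 0.992, 0.012], [0.992, 0.129, 0.019], [0.017, 0.015, -1.0]]
ft_force: [0.0, -1.1, 0.1]
grip_width: 0.0851
```

```bash
python3 -c "
from h import *
to([.5465,-.3175,.079])"
```

```text
8.6 [ 0.5481 -0.3188  0.0963] [ 0.  -1.1  0.1] 0.0851
tool x yaw 97.4 shift cm [ 0.11 -0.17  1.73]
```

Call:
carry_out(
  rows=[
    {"tx": 0.1,"ty": -0.2,"tz": 1.7,"yaw": 0},
    {"tx": 0,"ty": 0,"tz": 0,"yaw": 0},
    {"tx": 0,"ty": 0,"tz": 0,"yaw": 0},
  ],
)

```text
time_s: 8.9
position: [0.5474, -0.3187, 0.0824]
tool_rot: [[-0.129, 0.992, 0.017], [0.992, 0.129, 0.015], [0.013, 0.018, -1.0]]
ft_force: [-0.6, 0.2, -0.4]
grip_width: 0.0853
```

Call:
carry_out(
  rows=[
    {"tx": 0,"ty": 0,"tz": 0,"yaw": 0},
    {"tx": 0,"ty": 0,"tz": 0,"yaw": 0},
    {"tx": 0,"ty": 0,"tz": 0,"yaw": 0},
    {"tx": 0,"ty": 0,"tz": 0,"yaw": 0},
    {"tx": 0,"ty": 0,"tz": 0,"yaw": 0},
    {"tx": 0,"ty": 0,"tz": 0,"yaw": 0},
  ],
  jaw=1,
  squeeze=60,
)

```text
time_s: 9.5
position: [0.5484, -0.3196, 0.0858]
tool_rot: [[-0.129, 0.991, 0.02], [0.992, 0.129, 0.012], [0.009, 0.022, -1.0]]
ft_force: [0.0, -0.1, -1.0]
grip_width: 0.0157
```

```bash
python3 -c "
from h import *
to([.5465,-.3175,.079]);snap('wrist','w5')"
```

```text
9.5 [ 0.5484 -0.3196  0.0858] [ 0.  -0.1 -1. ] 0.0157
tool x yaw 97.41 shift cm [ 0.22 -0.18  0.68]
```

View pics/w5.png

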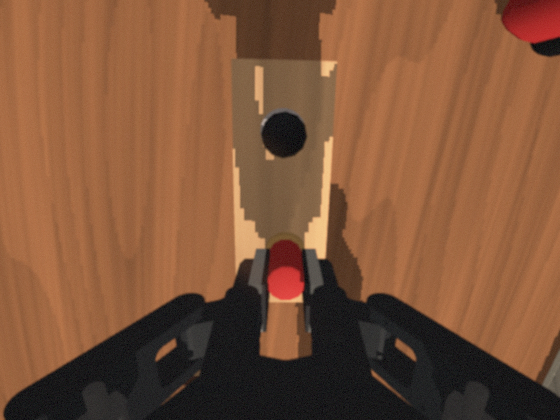

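The wrist picture shows the red head held between the pads at about (285,270). The steel pin at (284,133) is untouched. I'll lift it.

Call:
carry_out(
  rows=[
    {"tx": 0,"ty": 0,"tz": -1,"yaw": 0},
    {"tx": 0,"ty": 0,"tz": -2,"yaw": 0},
    {"tx": 0,"ty": 0,"tz": -2.5,"yaw": 0},
    {"tx": 0,"ty": 0,"tz": -2.5,"yaw": 0},
    {"tx": 0,"ty": 0,"tz": -2,"yaw": 0},
    {"tx": 0,"ty": 0,"tz": 0,"yaw": 0},
    {"tx": 0,"ty": 0,"tz": 0,"yaw": 0},
  ],
)

```text
time_s: 10.25
position: [0.5458, -0.3204, 0.191]
tool_rot: [[-0.129, 0.991, 0.019], [0.992, 0.129, 0.014], [0.011, 0.02, -1.0]]
ft_force: [-0.1, 0.1, -1.1]
grip_width: 0.016
```

```bash
python3 -c "
from h import *
to([.6095,.0975,.20]);print(env.observe()['tool_rot'])"
```

```text
10.25 [ 0.5458 -0.3204  0.191 ] [-0.1  0.1 -1.1] 0.016
tool x yaw 97.41 shift cm [40.63 11.71 -0.22]
[[-0.12897401  0.99147232  0.01866391]
 [ 0.99158656  0.12873371  0.01355469]
 [ 0.01103643  0.02025508 -0.99973393]]
```

Call:
carry_out(
  rows=[
    {"tx": 2,"ty": 0.6,"tz": 0,"yaw": 0},
    {"tx": 4,"ty": 1.2,"tz": 0,"yaw": 0},
    {"tx": 4,"ty": 1.2,"tz": 0,"yaw": 0},
    {"tx": 4,"ty": 1.2,"tz": 0,"yaw": 0},
    {"tx": 4,"ty": 1.2,"tz": 0,"yaw": 0},
    {"tx": 4,"ty": 1.2,"tz": 0,"yaw": 0},
    {"tx": 4,"ty": 1.2,"tz": 0,"yaw": 0},
    {"tx": 4,"ty": 1.2,"tz": 0,"yaw": 0},
    {"tx": 3,"ty": 0.9,"tz": 0,"yaw": 0},
    {"tx": 1.5,"ty": 0.4,"tz": 0,"yaw": 0},
    {"tx": 0,"ty": 0,"tz": 0,"yaw": 0},
    {"tx": 0,"ty": 0,"tz": 0,"yaw": 0},
  ],
)

```text
time_s: 11.45
position: [0.5975, 0.0609, 0.1835]
tool_rot: [[-0.132, 0.991, -0.006], [0.991, 0.132, 0.024], [0.025, -0.002, -1.0]]
ft_force: [-0.2, -0.3, -0.2]
grip_width: 0.0161
```

```bash
python3 -c "
from h import *
to([.6095,.0975,.165]);print(np.round(env.observe()['tool_rot'],3))"
```

```text
11.45 [0.5975 0.0609 0.1835] [-0.2 -0.3 -0.2] 0.0161
tool x yaw 97.59 shift cm [3.43 1.68 1.93]
[[-0.132  0.991 -0.006]
 [ 0.991  0.132  0.024]
 [ 0.025 -0.002 -1.   ]]
```

```bash
python3 - <<'E'
from h import *
ims={}
for n in("wrist","scene","side"):
    im,c=snap(n,n+"6"); s=env.observe(); P=np.array(s["position"])+np.array(s["tool_rot"])@[.002,0,.076]
    print(n,"foot pred",proj(n,P,c).round(1),"hole",proj(n,[.6095,.0975,.064],c).round(1)); ims[n]=(im[:,:,::-1],c,P)
def cr(n,P,k=5):
    im,c,_=ims[n]; u,v=proj(n,P,c).round().astype(int); u=min(max(u,40),519); v=min(max(v,30),389); print(n,"crop origin",u-40,v-30)
    return cv2.resize(im[v-30:v+30,u-40:u+40],(400,300),interpolation=cv2.INTER_CUBIC)
m=ims["scene"][2]; 
a=cr("scene",m);b=cr("side",m)
w=ims["wrist"][0][60:330,180:400]; w=cv2.resize(w,None,fx=300/270*1,fy=300/270); W=np.zeros((300,800,3),np.uint8); W[:,:w.shape[1]]=w; W[:,400:]=cr("wrist",ims["wrist"][2])
cv2.imwrite("pics/c6.png",np.vstack([np.hstack([a,b]),W])); st()
E
```

```text
wrist foot pred [284.  220.5] hole [305.1 167.9]
scene foot pred [292.3 180.2] hole [300.5 184.2]
side foot pred [262.4 170.3] hole [260.  173.5]
scene crop origin 252 150
side crop origin 222 140
wrist crop origin 244 190
11.6 [0.5979 0.0595 0.1841] [-0.6 -0.4 -0.8] 0.0157
```

View pics/c6.png

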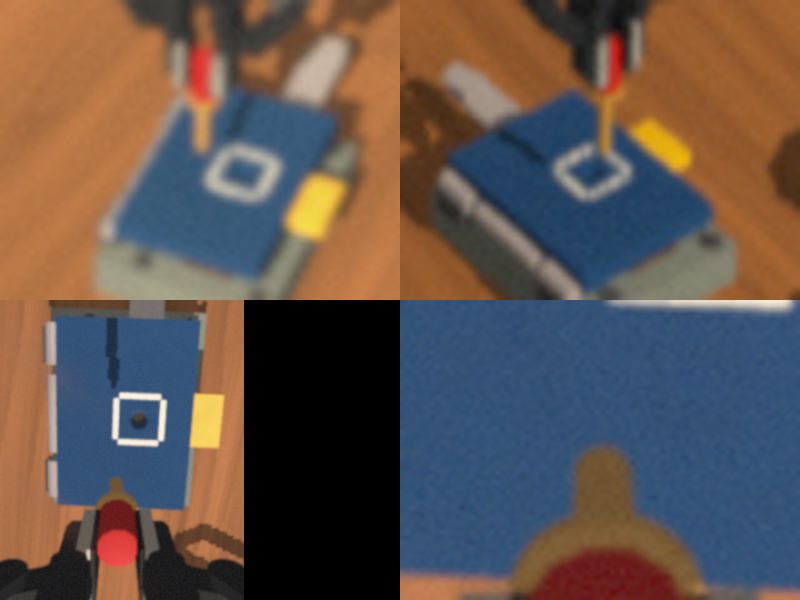

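Foot: scene (292.6,180.6), side (263.2,171.0), wrist (284.6,220.5). Hole square: scene (300.6,184.4), side (260.6,174.4), wrist (305.1,167.1). I'll triangulate both.

```bash
python3 - <<'E'
from h import *
c={n:cam(n) for n in("scene","side","wrist")}
def ls(o):
    A=np.zeros((3,3));b=np.zeros(3)
    for n,p,w in o:
        O,D=ray(n,*p,c[n]); D/=np.linalg.norm(D); M=(np.eye(3)-np.outer(D,D))*w; A+=M;b+=M@O
    return np.linalg.solve(A,b)
F=[("scene",(292.6,180.6),1),("side",(263.2,171),1),("wrist",(284.6,220.5),4)]
print("foot3",ls(F).round(4),"ext",ls(F[:2]).round(4))
print("footwrist at z",onz("wrist",284.6,220.5,.108,c["wrist"]).round(4))
for n,p in(("scene",(300.6,184.4)),("side",(260.6,174.4)),("wrist",(305.1,167.1))): print(n,onz(n,*p,.064,c[n]).round(4))
print(np.round(env.observe()["tool_rot"],4))
to([.6095,.0975,.165])
E
```

```text
foot3 [0.5981 0.0625 0.1065] ext [0.5988 0.0621 0.1069]
footwrist at z [0.5977 0.0631 0.108 ]
scene [0.6104 0.0968 0.064 ]
side [0.6088 0.0928 0.064 ]
wrist [0.6101 0.0967 0.064 ]
[[-0.13    0.9915 -0.0045]
 [ 0.9912  0.13    0.024 ]
 [ 0.0244 -0.0013 -0.9997]]
11.6 [0.5979 0.0595 0.1841] [-0.6 -0.4 -0.8] 0.0157
tool x yaw 97.47 shift cm [3.57 1.65 1.99]
```

Call:
carry_out(
  rows=[
    {"tx": 1.6,"ty": 0.8,"tz": 0,"yaw": 0},
    {"tx": 0,"ty": 0,"tz": 0,"yaw": 0},
    {"tx": 1.5,"ty": 0.7,"tz": 1,"yaw": 0},
    {"tx": 0,"ty": 0,"tz": 0,"yaw": 0},
    {"tx": 0,"ty": 0,"tz": 1,"yaw": 0},
    {"tx": 0,"ty": 0,"tz": 0,"yaw": 0},
    {"tx": 0,"ty": 0,"tz": 0,"yaw": 0},
  ],
)

```text
time_s: 12.3
position: [0.6097, 0.0929, 0.1624]
tool_rot: [[-0.126, 0.992, -0.005], [0.992, 0.126, 0.024], [0.024, -0.002, -1.0]]
ft_force: [-0.3, -0.2, -1.7]
grip_width: 0.0158
```

```bash
python3 -c "
from h import *
to([.610,.0931,.155]);print(np.round(env.observe()['tool_rot'],3))"
```

```text
12.3 [0.6097 0.0929 0.1624] [-0.3 -0.2 -1.7] 0.0158
tool x yaw 97.24 shift cm [-0.01  0.04  0.74]
[[-0.126  0.992 -0.005]
 [ 0.992  0.126  0.024]
 [ 0.024 -0.002 -1.   ]]
```

Lateral alignment is good. The foot should now be at about 0.085. I'll go down 1.2 cm and look in all three views.

Call:
carry_out(
  rows=[
    {"tx": 0,"ty": 0,"tz": 1.1,"yaw": 0},
    {"tx": 0,"ty": 0,"tz": 0,"yaw": 0},
    {"tx": 0,"ty": 0,"tz": 0,"yaw": 0},
  ],
)

```text
time_s: 12.6
position: [0.6095, 0.0927, 0.1505]
tool_rot: [[-0.125, 0.992, -0.005], [0.992, 0.125, 0.024], [0.024, -0.002, -1.0]]
ft_force: [0.3, 0.2, -0.8]
grip_width: 0.0159
```

```bash
python3 - <<'E'
from h import *
to([.610,.0931,.155])
out=[]
for n,o,k in(("wrist",(210,130),(133,100)),("scene",(264,155),(80,60)),("side",(222,143),(80,60))):
    im,c=snap(n,n+"7"); out.append(cv2.resize(im[o[1]:o[1]+k[1],o[0]:o[0]+k[0],::-1],(400,300),interpolation=cv2.INTER_CUBIC))
cv2.imwrite("pics/c7.png",np.vstack([np.hstack(out[1:]),np.hstack([out[0],out[0]*0])]))
E
```

```text
12.6 [0.6095 0.0927 0.1505] [ 0.3  0.2 -0.8] 0.0159
tool x yaw 97.2 shift cm [ 0.05  0.05 -0.45]
```

View pics/c7.png

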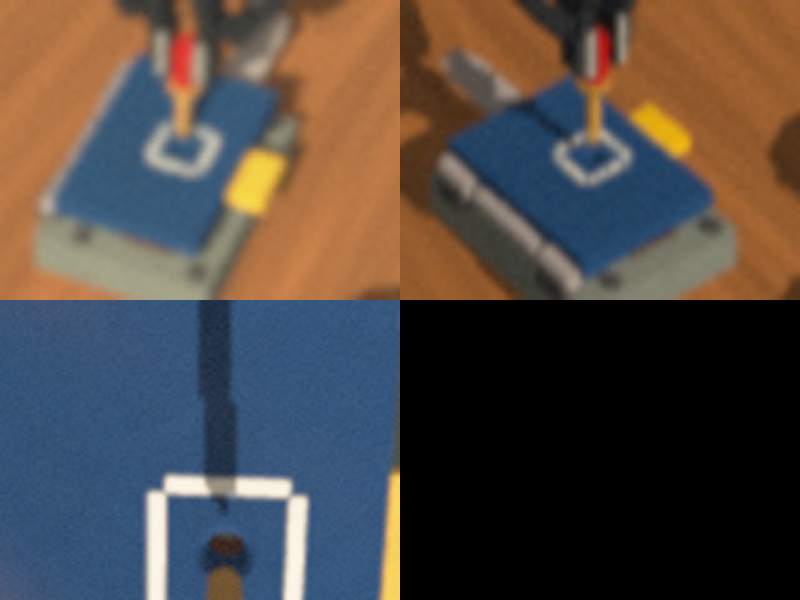

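The wrist view shows the foot at (285.3,220) just in front of the hole, which is centred near (285.3,214.5). In the scene and side views the foot hovers over the white square's centre. I'll get the offset from the rays.

```bash
python3 - <<'E'
from h import *
c=cam("wrist"); p=np.array(env.observe()["position"])
f=onz("wrist",285.3,220,p[2]-.0772,c); f2=onz("wrist",285.3,221,p[2]-.0772,c)
for z in(.063,.064,.065): print(z,onz("wrist",285.3,214.5,z,c).round(4))
print(f.round(4),f2.round(4),p)
# scene / side: foot crop (182,136),(594,142); square (181,150),(593,158)
for n,a,b in(("scene",(264+182/5,155+136/5),(264+181.5/5,155+150/5)),("side",(222+194/5,143+142/5),(222+193/5,143+158/5))):
    print(n,(onz(n,*a,p[2]-.0772)-onz(n,*b,.064)).round(4))
to(p)
E
```

```text
0.063 [0.6096 0.0973 0.063 ]
0.064 [0.6096 0.0976 0.064 ]
0.065 [0.6095 0.0979 0.065 ]
[0.6097 0.0964 0.0735] [0.6098 0.0956 0.0735] [0.60955378 0.09273687 0.15065586]
scene [-0.0016  0.0031  0.0095]
side [0.0029 0.0031 0.0095]
12.75 [0.6096 0.0927 0.1507] [-1.1  0.   0.1] 0.0159
tool x yaw 97.2 shift cm [0. 0. 0.]
```

Call:
carry_out(
  rows=[
    {"tx": 0.02,"ty": 0,"tz": 0.6,"yaw": 0},
    {"tx": 0,"ty": 0,"tz": 0.4,"yaw": 0},
    {"tx": 0,"ty": 0,"tz": 0.3,"yaw": 0},
    {"tx": 0,"ty": 0,"tz": 0.2,"yaw": 0},
    {"tx": 0,"ty": 0,"tz": 0,"yaw": 0},
  ],
)

```text
time_s: 13.25
position: [0.6095, 0.0934, 0.1345]
tool_rot: [[-0.125, 0.992, -0.005], [0.992, 0.125, 0.024], [0.024, -0.002, -1.0]]
ft_force: [0.4, 0.3, -0.6]
grip_width: 0.0158
```

```bash
python3 -c "
from h import *
to([.6095,.0931,.095]);print(np.round(env.observe()['tool_rot'],3))"
```

```text
13.25 [0.6095 0.0934 0.1345] [ 0.4  0.3 -0.6] 0.0158
tool x yaw 97.2 shift cm [-0.12  0.    3.95]
[[-0.125  0.992 -0.005]
 [ 0.992  0.125  0.024]
 [ 0.024 -0.002 -1.   ]]
```

The foot is about 7 mm into the upper hole with no force. I'll go on down.

Call:
carry_out(
  rows=[
    {"tx": -0.02,"ty": 0,"tz": 0.5,"yaw": 0},
    {"tx": -0.02,"ty": 0,"tz": 0.5,"yaw": 0},
    {"tx": -0.02,"ty": 0,"tz": 0.4,"yaw": 0},
    {"tx": 0,"ty": 0,"tz": 0.2,"yaw": 0},
    {"tx": 0,"ty": 0,"tz": 0,"yaw": 0},
  ],
)

```text
time_s: 13.75
position: [0.6095, 0.0932, 0.117]
tool_rot: [[-0.125, 0.992, -0.005], [0.992, 0.125, 0.024], [0.025, -0.002, -1.0]]
ft_force: [0.1, 0.5, 0.0]
grip_width: 0.0156
```

```bash
python3 -c "
from h import *
to([.6095,.0931,.0875])"
```

```text
13.75 [0.6095 0.0932 0.117 ] [0.1 0.5 0. ] 0.0156
tool x yaw 97.2 shift cm [-0.08  0.    2.95]
```

Call:
carry_out(
  rows=[
    {"tx": -0.02,"ty": 0,"tz": 0.5,"yaw": 0},
    {"tx": -0.02,"ty": 0,"tz": 0.5,"yaw": 0},
    {"tx": -0.02,"ty": 0,"tz": 0.5,"yaw": 0},
    {"tx": 0,"ty": 0,"tz": 0.3,"yaw": 0},
    {"tx": 0,"ty": 0,"tz": 0.2,"yaw": 0},
    {"tx": 0,"ty": 0,"tz": 0,"yaw": 0},
  ],
)

```text
time_s: 14.35
position: [0.6094, 0.0934, 0.0951]
tool_rot: [[-0.126, 0.992, -0.005], [0.992, 0.126, 0.025], [0.025, -0.002, -1.0]]
ft_force: [0.3, 0.6, -0.1]
grip_width: 0.0158
```

```bash
python3 -c "
from h import *
to([.6095,.0931,.0875])"
```

```text
14.35 [0.6094 0.0934 0.0951] [ 0.3  0.6 -0.1] 0.0158
tool x yaw 97.21 shift cm [-0.05  0.01  0.76]
```

Call:
carry_out(
  rows=[
    {"tx": 0,"ty": 0,"tz": 0.3,"yaw": 0},
    {"tx": 0,"ty": 0,"tz": 0.2,"yaw": 0},
    {"tx": 0,"ty": 0,"tz": 0.1,"yaw": 0},
  ],
  squeeze=90,
)

```text
time_s: 14.65
position: [0.6097, 0.0936, 0.0894]
tool_rot: [[-0.126, 0.992, -0.004], [0.992, 0.126, 0.025], [0.025, -0.001, -1.0]]
ft_force: [-0.7, 1.3, 4.6]
grip_width: 0.0147
```

```bash
python3 -c "
from h import *
to([.6095,.0931,.0875])"
```

```text
14.65 [0.6097 0.0936 0.0894] [-0.7  1.3  4.6] 0.0147
tool x yaw 97.22 shift cm [-0.05 -0.02  0.19]
```

Contact at 4.6 N, and I'll press further in small steps.

Call:
carry_out(
  rows=[
    {"tx": 0,"ty": 0,"tz": 0.2,"yaw": 0},
    {"tx": 0,"ty": 0,"tz": 0.2,"yaw": 0},
  ],
)

```text
time_s: 14.85
position: [0.6101, 0.0938, 0.0876]
tool_rot: [[-0.126, 0.992, -0.001], [0.992, 0.126, 0.024], [0.024, 0.002, -1.0]]
ft_force: [-8.0, 1.3, 22.0]
grip_width: 0.0148
```

Call:
carry_out(
  rows=[
    {"tx": 0,"ty": 0,"tz": 0.2,"yaw": 0},
  ],
)

```text
time_s: 14.95
position: [0.61, 0.0938, 0.0876]
tool_rot: [[-0.126, 0.992, -0.0], [0.992, 0.126, 0.024], [0.024, 0.003, -1.0]]
ft_force: [-9.3, -0.2, 19.4]
grip_width: 0.0152
```

Call:
carry_out(
  rows=[
    {"tx": 0,"ty": 0,"tz": 0.2,"yaw": 0},
  ],
)

```text
time_s: 15.05
position: [0.61, 0.0938, 0.0876]
tool_rot: [[-0.126, 0.992, 0.001], [0.992, 0.126, 0.024], [0.023, 0.004, -1.0]]
ft_force: [-7.1, -0.3, 16.0]
grip_width: 0.0151
```

Call:
carry_out(
  rows=[
    {"tx": 0,"ty": 0,"tz": 0.4,"yaw": 0},
  ],
)

```text
time_s: 15.15
position: [0.6101, 0.0939, 0.0873]
tool_rot: [[-0.127, 0.992, 0.003], [0.992, 0.127, 0.023], [0.023, 0.006, -1.0]]
ft_force: [-15.0, -1.0, 39.7]
grip_width: 0.015
```

```bash
python3 - <<'E'
from h import *
out=[]
for n,o,k in(("scene",(264,155),(80,60)),("side",(222,143),(80,60)),("wrist",(210,130),(133,100))):
    im,c=snap(n,n+"8"); st(); out.append(cv2.resize(im[o[1]:o[1]+k[1],o[0]:o[0]+k[0],::-1],(400,300),interpolation=cv2.INTER_CUBIC))
for _ in range(6): env.get_image("side")
st()
cv2.imwrite("pics/c8.png",np.vstack([np.hstack(out[:2]),np.hstack([out[2],out[0]*0])]))
E
```

```text
15.2 [0.61   0.0939 0.0874] [-11.1  -0.9  27.7] 0.0149
15.25 [0.61   0.0939 0.0875] [-12.   -0.9  28.9] 0.015
15.3 [0.61   0.0939 0.0874] [-11.7  -0.2  29.2] 0.0147
15.6 [0.6101 0.0939 0.0874] [-12.5  -0.4  28.6] 0.015
```

View pics/c8.png

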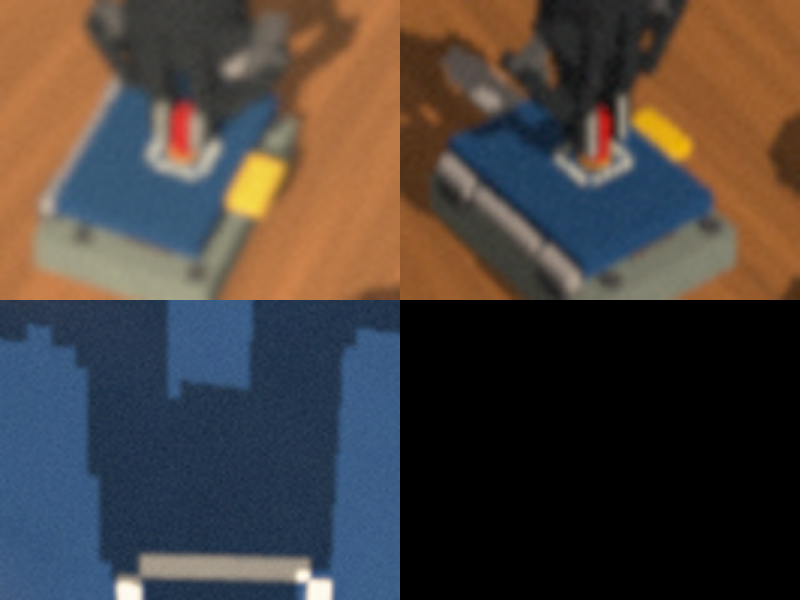

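The collar sits inside the white square on the blue half in both outside views. A steady push of about 29 N is held and the arm isn't moving any further down, so I'm handing in.

```bash
python3 -c "
from h import *
env.close_job(); st()"
```

```text
the job is handed in; nothing more can be done
the job is handed in; nothing more can be done
```

I swung the blue half down onto the knife handle, took the brass pin from the rack and pushed it home through both halves. I handed the job in at about 15.6 s of the 48 s, with the arm still pressing on the pin. The system gave no verdict.

**Last checks:**
- **Push:** it held steady at about 29 N downwards for the last 0.45 s before hand-in. The tool had stopped at z = 87.4 mm, within about 2 mm of the height expected with the collar flat on the shut half.
- **Seating:** the scene and side views showed the collar inside the white square, on the blue half.
- **Side force:** the wrist also read about 12 N sideways while pressing.
- **Camera disagreement:** just before insertion the wrist and outside cameras differed by about 4 mm on the sideways offset. The pin still went in with no noticeable force.

The shut angle and the pin's depth were judged from tool height and force, not measured directly. I saw no contact with the steel pin or the other things on the bench, but I didn't measure their positions again at the end.

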